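# Short spin in the bench microcentrifuge

## Task

The tubes are in the rotor: push the microcentrifuge's lid shut until its catch snaps home and the lid stays down by itself. Then give a short spin: press the wide bar-shaped key on the sloping front panel all the way down with a moderate push, hold it there for at least three seconds, and finish with it still held down. Leave the other two keys alone and do not shove the things standing around.

Things in the scene. Friction and masses are not known exactly. Their poses are not given: they have to be found in the camera images.
- centrifuge: White bench microcentrifuge, 260 mm deep (its x) x 226 wide (y) x 128 high when shut. Origin: centre of its underside; x points to its rear, front panel at -x, z up. The panel slopes down 18 degrees to the front, from 104 mm high (64 mm ahead of the origin) to 83 mm. On it at the left (+y) a flat display, then three white keys: round start, square release, and at the far right the wide bar key.
- lid (a joint): Opening angle in rad: 0 shut on the catch, 1.3 wide open; turns about the machine's y axis at lid_hinge. Stays where left above 0.5; below about 0.3 it springs up again unless caught. Moving it takes 1 to 3 N at its front edge. The catch, under the middle of that edge, is met at 0.07 rad, takes about 10 N down near the edge (20 to 25 if brisk), snaps over at 0.03 and then holds the lid at 0.
- lid_hinge (a point): Point on the lid's hinge axis, at the middle of its width: 105 mm behind the machine's origin, 112 mm above its underside.
- lid_front (a point): Middle of the lid's front edge, half-way through its thickness. White slab, 163 mm from hinge axis to front edge, 200 wide, 20 thick, with a round clear window of 76 mm. Its outer face lies 16 mm, this point 6 mm, above the hinge axis when shut (outer face 128 mm above the bench). Axes as the machine's when shut, turning with the lid; z is the outer face's normal.
- spin_key (a joint): Travel of the wide bar-shaped short-spin key in m: 0 released, 0.006 fully down on its stop, along the panel's normal (down and a little to the rear, 18 degrees from vertical). Its spring takes 2.6 N at the start and 8 N at the end of the travel and brings it back up when let go. The spin runs only while the key is at least 0.0045 down.
- spin_key_top (a point): Centre of the short-spin key's top face, 20 mm (machine x) x 38 mm (machine y), 9 mm proud of the panel when released; moves with the key. z is the face's normal, out of the panel. The square key's centre is 52 mm to its left (+y); the shut lid's front edge is 42 mm behind it (+x) and rises 28 mm above it.
- release_key (a joint): Travel in m of the square lid-release key (leave alone): 0 released, 0.006 fully down.
- release_key_top (a point): Centre of the top face of the square lid-release key, 13 x 13 mm, between the other two keys.
- start_key (a joint): Travel in m of the round start key (leave alone): 0 released, 0.006 fully down.
- start_key_top (a point): Centre of the top face of the round start key, 18 mm in diameter, 34 mm to the left of the square key.
- tube_rack_center (a point): Centre of a loose white microtube rack, 96 x 160 x 48 mm, standing left (+y) of the centrifuge; bystander.
- tip_box_center (a point): Centre of a loose grey pipette-tip box with clear lid, 88 x 124 x 76 mm, standing right (-y) of the centrifuge; bystander.
- reagent_bottle_center (a point): Centre of a loose upright glass reagent bottle, 72 mm in diameter and 145 mm high, standing right of the centrifuge and farther back; bystander.

How it is judged:
On the way, in this order (a step that is already met when the one before it is completed fails the run):
1. the lid is down on its catch and stays there with nothing pushing it (value of joint lid below 0.015 rad and contact force between each of the arm, the fingers and lid below 0.3 N), for 0.2 s.
2. the short-spin key is held down for three seconds with the lid shut (value of joint lid below 0.015 rad and value of joint spin_key above 0.0045 m), for 3 s.
At the end, for the whole second after the job is handed in: The lid is shut on its catch (within 0.015 rad of fully shut), and the gripper's fingers are holding the wide short-spin key down, at least 4.5 mm of its 6 mm travel, with 3 to 25 N; the other two keys are not pressed. The key was held down for at least 3 s before (all of step 2 and contact force between the fingers and spin_key between 3 and 25 N and value of joint each of release_key, start_key below 0.002 m); the arm keeps its last pose, push and grip.
It fails at once if one of the other two keys is pressed (value of joint any of release_key, start_key above 0.003 m).
It fails at once if a bystander is shoved more than 30 mm (distance of any of tube_rack_center, tip_box_center, reagent_bottle_center from where it was at the start of the episode above 0.03 m).
It also fails if it takes over 58 s, if anything falls off the work surface, if the arm or the gripper's body presses on something with over 40 N, if the wrist force passes 120 N, or if a joint passes its speed limit or range.

## Robot

A 7-joint arm with a two-finger parallel gripper is mounted at the origin on the work surface. World frame = base frame: x ahead of the robot, y to its left, z up, the work surface at z = 0. Lengths are in m, angles in rad, forces in N, time in s.
With the tool pointing down it reaches from about 0.35 to 0.9 m from the base axis. Payload 7.2 kg.
Tool frame: the origin (TCP) lies at the centre of the arm's flange, where the gripper is bolted on; the fingertips stand 182 mm ahead of it and the grasp point (between the pads) lies 163 mm ahead of it (tip_extent is the z of the fingertips in the tool frame, in m); z points along the fingers, y is the line along which they close (so a half turn about z gives the same grasp; the last joint's range is limited). The gripper opens to 88 mm and grips with 3 to 60 N. Pads are 20 mm wide; open, the fingers measure 115 mm over their backs; the gripper's body (75 mm by 178 mm) begins 61 mm behind the grasp point.
Start: joints at [-1.276, 0.411, -0.013, 1.596, 0.006, 1.134, -0.082], TCP at [0.222, 0.584, 0.405] pointing down, gripper open.
Joint ranges: [-2.95, 2.95], [-0.29, 1.99], [-1.47, 1.44], [0.14, 2.54], [-1.03, 4.17], [0.13, 1.85], [-2.86, 2.86]. Speed limits (rad/s): [2.39, 2.39, 3.01, 3.01, 3.14, 3.14, 3.14].

## Interface

Orientations are given as a rotation vector (axis times angle).
In Python, from workcell import read_state, grab_frame, close_job, tip_extent gives the robot as it stands.
- The arm moves only by the tool jog_arm, never from a script. Its argument "plan" is a list that holds one entry, the list of rows, each a list of 7 numbers: the turn, a rotation vector about the tool's x, y, z in rad, then the shift along the tool's x, y, z in mm, then the opening, from 0 (shut) to 1 (fully open). A call has 1 to 5 rows; each row shifts and turns the commanded pose from where the row before left it, along the tool's axes as they then stand; what a row does not reach is not made up. A row lasts 1/10 s, in which the tool goes at most 50 mm and 8.59 degrees, less where a joint would pass 70% of its speed; a pose out of reach is approached as far as the arm can. A call with a gripper value outside its range is refused whole. The fingers move at their own pace and stop on an object; "squeeze" is the grip in N (left out, the last holds). Time passes only in rows, so rows that do not move let the fingers close. It gives the time, the measured TCP pose, the force, the opening and the grip force at its end, in the units of the state.
- read_state(): the state, without advancing time (a new reading comes with each control period).
- grab_frame(name): name is "scene" or "side" or "wrist"; returns a dict with "image" (420x560x3 uint8, red, green, blue), "depth" (420x560 float32, m along the optical axis (not along the pixel's ray), 0 where there is no reading), "mtx" (3x3 intrinsics, pixels), "eye" and "orientation" of the camera in the world. Camera axes: x right, y up, looking along -z (the intrinsics and any distortion apply to the point x, -y, -z); pixel columns grow to the right and rows downward; lengths in m; the calibration is good to about 2 mm. A picture is of the moment at which its call begins.
- close_job(): hands the job in; it is judged then, once.
The state is a dict: "clock": time; "joint_positions": joint angles; "joint_velocities": joint speeds; "joint_torque": joint torques, N m; "position": TCP position; "orientation": TCP orientation; "wrist_force": force on the tool from outside, world axes, zero at the start; "wrist_torque": the same for the moment, N m; "grip_width": finger opening in m; "grip_force": force on a finger pad.
Only numpy, scipy, OpenCV 4.12 (cv2) and the standard library are available. Lean on these libraries where they do the work, as an engineer would, in place of code of your own. Each camera call takes 0.05 s, during which the arm holds its last target. There are 200 camera calls.

## Working session

There is one attempt and no reset: what is moved stays moved. The work goes in short steps, Python scripts to look and compute and a tool call to move; the robot and the scene stay as the last step left them, time stands still between calls to the robot, and variables do not carry over. Pictures are saved under pics/ and viewed, at most 10 in all, crops included, and the job is handed in when it is done.

Besides the shell and the picture viewer there is one more tool, called after "Request:" by a JSON object that holds its "name" and its "arguments", one argument or row to a line. jog_arm: Moves the arm, as the interface text tells. Its arguments: {"type":"object","properties":{"plan":{"type":"array","items":{"type":"array","items":{"type":"array","items":{"type":"number"}}}},"squeeze":{"type":"number"}},"required":["plan"]}

```bash
mkdir -p pics; python3 - <<'E'
from workcell import *
import cv2,numpy as np
s=read_state();print({k:np.round(v,3) for k,v in s.items()},tip_extent if not callable(tip_extent) else tip_extent())
ims=[]
for n in("scene","side"):
    f=grab_frame(n);np.savez(f"pics/{n}0.npz",**f);print(n,f["mtx"],f["eye"],f["orientation"])
    cv2.imwrite(f"pics/{n}0.png",f["image"][:,:,::-1])
E
```

```text
{'clock': np.float64(0.0), 'joint_positions': array([-1.276,  0.412, -0.013,  1.597,  0.006,  1.134, -0.082]), 'joint_velocities': array([-0.002, -0.   , -0.   ,  0.001, -0.001, -0.002, -0.001]), 'joint_torque': array([-1.0000e-03, -5.8793e+01,  6.4100e-01, -2.9110e+01, -5.4000e-02,
        1.8000e-02,  0.0000e+00]), 'position': array([0.222, 0.584, 0.404]), 'orientation': array([-5.67e-01, -3.09e+00,  2.00e-03]), 'wrist_force': array([-0.613, -0.086, -1.02 ]), 'wrist_torque': array([ 0.007, -0.014,  0.028]), 'grip_force': np.float64(0.0), 'grip_width': np.float64(0.088)} 0.182
scene [[515.7823816    0.         275.98020348]
 [  0.         515.7823816  209.39239182]
 [  0.           0.           1.        ]] [ 0.96938916 -0.49167918  0.95811639] [0.63372239 0.20294918 0.61849214]
side [[487.65123534   0.         280.17315212]
 [  0.         487.65123534 203.01756129]
 [  0.           0.           1.        ]] [ 0.03917937 -0.70710321  0.86947219] [ 0.83450407 -0.27624235 -0.58547553]
```

View pics/scene0.png

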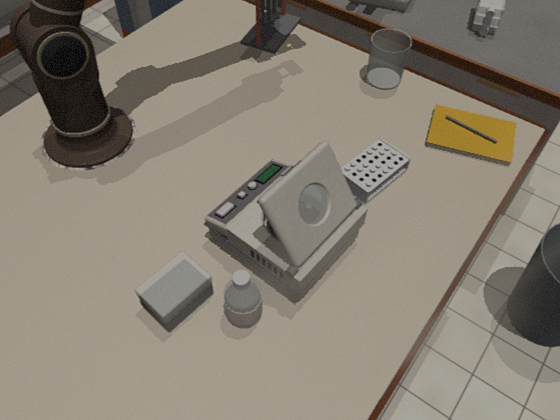

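View pics/side0.png

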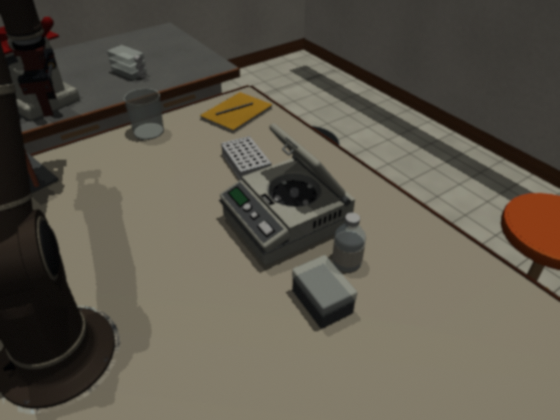

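Scene view: bar key near (226,209), square (242,195), round (252,184), lid wide open around (310,205). Side view: bar key (265,228), square (254,215), round (247,206). Next I turn these into positions.

```bash
cat > h.py <<'E'
import numpy as np,cv2
from scipy.spatial.transform import Rotation as R
def pts(f):
    d=f["depth"];v,u=np.mgrid[:d.shape[0],:d.shape[1]];K=f["mtx"]
    p=np.stack([(u-K[0,2])/K[0,0]*d,-(v-K[1,2])/K[1,1]*d,-d],-1)
    return p@R.from_rotvec(f["orientation"]).as_matrix().T+f["eye"]
def plane(P):
    for _ in range(4):
        c=P.mean(0);n=np.linalg.svd(P-c,full_matrices=False)[2][2];e=abs((P-c)@n);P=P[e<=max(.002,np.median(e)*2)]
    return c,n*np.sign(n[2])
E
python3 - <<'E'
from h import *
for n,roi in(("scene",(205,160,285,225)),("side",(225,182,282,245))):
    f=dict(np.load(f"pics/{n}0.npz"));P=pts(f);g=cv2.cvtColor(f["image"],cv2.COLOR_RGB2GRAY)
    x0,y0,x1,y1=roi
    m=np.zeros_like(g);m[y0:y1,x0:x1]=(g[y0:y1,x0:x1]>135)*255
    k,l,st,c=cv2.connectedComponentsWithStats(m)
    for i in range(1,k):
        if st[i,4]>12: print(n,c[i].round(1),st[i],np.median(P[l==i],0).round(4))
    cv2.imwrite(f"pics/{n}_z.png",cv2.resize(f["image"][y0-15:y1+15,x0-15:x1+15,::-1],None,fx=6,fy=6,interpolation=2)[:600,:800])
f=dict(np.load("pics/scene0.npz"));P=pts(f)
q=np.array([[268,190],[318,152],[355,200],[300,262]])
m=np.zeros((420,560),np.uint8);cv2.fillPoly(m,[np.array([[272,195],[320,155],[350,205],[298,255]])],1);cv2.circle(m,(313,204),26,0,-1)
c,nn=plane(P[m>0]);print("lid",c,nn)
for u,v in[(270,193),(320,153),(353,203),(299,260)]:print(u,v,P[v,u].round(3))
f=dict(np.load("pics/side0.npz"));P=pts(f)
for u,v in[(222,200),(265,255),(285,245),(272,130),(328,166),(348,205)]:print("side",u,v,P[v,u].round(3))
E
```

```text
scene [226.1 179.5] [ 205  160   65   65 1915] [0.3887 0.1061 0.0016]
scene [279.7 161.1] [272 160  13   5  35] [0.4628 0.2262 0.0042]
scene [256.2 206.6] [227 176  58  49 790] [ 0.5549 -0.0127  0.1097]
scene [251.6 183.9] [248 182   8   5  29] [0.4987 0.062  0.1026]
scene [241.4 193.3] [239 192   6   4  17] [0.4984 0.0281 0.1036]
scene [224.5 208. ] [217 202  16  13  97] [ 0.4948 -0.0239  0.1027]
side [259.8 187.5] [255 182  10  11  65] [0.5606 0.094  0.1071]
side [279.5 209.9] [277 208   5   5  13] [ 0.5526 -0.0029  0.1059]
side [265.4 227. ] [262 224   8   7  34] [ 0.4955 -0.0271  0.1   ]
lid [0.66073151 0.02224826 0.19958389] [ 0.81675857 -0.04891198  0.57490264]
270 193 [ 0.618 -0.03   0.249]
320 153 [0.634 0.108 0.246]
353 203 [0.713 0.125 0.136]
299 260 [ 0.703 -0.052  0.135]
side 222 200 [0.482 0.148 0.069]
side 265 255 [ 0.472 -0.059  0.048]
side 285 245 [ 0.523 -0.067  0.058]
side 272 130 [0.62  0.121 0.24 ]
side 328 166 [ 0.864  0.174 -0.002]
side 348 205 [ 0.703 -0.08   0.1  ]
```

View pics/scene_z.png

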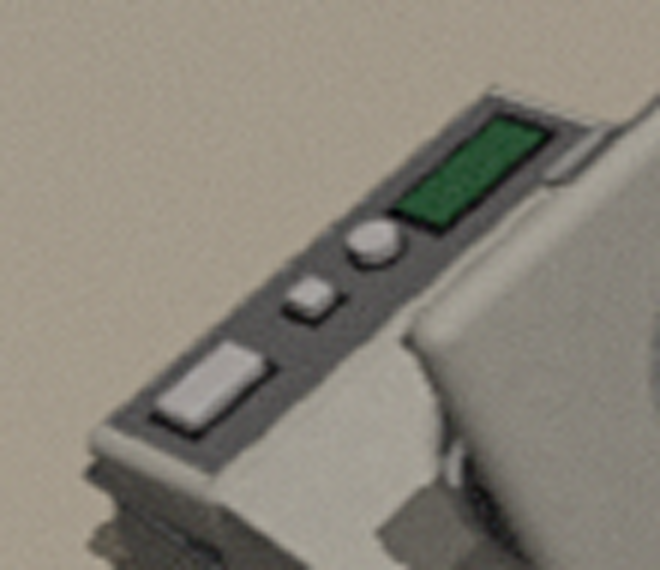

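Crop shows bar key at about (226,209), clear of the square one; the yaw is about -3°, bar key top ≈ (0.495,-0.025,0.102), lid open ≈0.96 rad, hinge ≈ (0.70,0.035,0.112).

```bash
cat >> h.py <<'E'
YAW=np.radians(-3)
def target(tilt):
    # tool y along machine -y... z down, tilted by 'tilt' (tool top leaning to machine -x)
    M=R.from_euler('z',YAW).as_matrix()
    z=M@np.array([np.sin(tilt),0,-np.cos(tilt)]);y=M@np.array([0,1,0.]);return np.column_stack([np.cross(y,z),y,z])
def go(tip,tilt=0,flip=None):
    from workcell import read_state
    s=read_state();A=R.from_rotvec(s["orientation"]).as_matrix();T=target(tilt)
    c=[T@np.diag(k) for k in([1,1,1],[-1,-1,1])]
    T=min(c,key=lambda t:R.from_matrix(A.T@t).magnitude())
    tcp=np.array(tip)-.182*T[:,2]
    print("tip now",(s["position"]+.182*A[:,2]).round(4),"F",s["wrist_force"].round(2),"t",round(float(s["clock"]),2))
    print("turn",R.from_matrix(A.T@T).as_rotvec().round(3),"shift after turn mm",(T.T@(tcp-s["position"])*1e3).round(1))
E
python3 - <<'E'
from h import *
go([.69,.035,.29])
E
```

```text
tip now [0.2217 0.5839 0.2219] F [-0.05 -0.86  0.32] t 0.1
turn [-0.001 -0.    -0.31 ] shift after turn mm [-496.4 -523.9  -68.1]
```

Request:
{"name": "jog_arm", "arguments": {
  "plan": [
    [[0,0,-0.1,0,0,-25,0],[0,0,-0.1,0,0,-25,0],[0,0,-0.11,0,0,-25,0],[0,0,0,-25,-26,0,0],[0,0,0,-25,-26,0,0]]
  ],
  "squeeze": 20
}}

```text
clock: 0.6
position: [0.2687, 0.5297, 0.4799]
orientation: [-0.079, -3.141, -0.001]
wrist_force: [1.1, -0.8, 0.5]
grip_width: 0.0513
grip_force: 0.0
```

Request:
{"name": "jog_arm", "arguments": {
  "plan": [
    [[0,0,0,-32,-34,0,0],[0,0,0,-32,-34,0,0],[0,0,0,-32,-34,0,0],[0,0,0,-32,-34,0,0],[0,0,0,-32,-34,0,0]]
  ]
}}

```text
clock: 1.1
position: [0.4207, 0.3498, 0.4795]
orientation: [-0.083, -3.14, 0.0]
wrist_force: [0.2, 1.0, -0.3]
grip_width: 0.011
grip_force: 0.0
```

Request:
{"name": "jog_arm", "arguments": {
  "plan": [
    [[0,0,0,-32,-34,0,0],[0,0,0,-32,-34,0,0],[0,0,0,-32,-34,0,0],[0,0,0,-32,-34,0,0],[0,0,0,-32,-34,0,0]]
  ]
}}

```text
clock: 1.6
position: [0.5715, 0.1717, 0.4794]
orientation: [-0.083, -3.14, 0.0]
wrist_force: [0.2, 1.0, -0.5]
grip_width: 0.0005
grip_force: 0.0
```

```bash
python3 - <<'E'
from h import *
go([.69,.035,.29])
E
```

```text
tip now [0.5714 0.1717 0.2974] F [ 0.22  1.04 -0.48] t 1.6
turn [-0. -0. -0.] shift after turn mm [-125.5 -130.3    7.4]
```

Request:
{"name": "jog_arm", "arguments": {
  "plan": [
    [[0,0,0,-25,-26,0,0],[0,0,0,-25,-26,0,0],[0,0,0,-25,-26,0,0],[0,0,0,-25,-26,0,0],[0,0,0,-25,-26,0,0]]
  ]
}}

```text
clock: 2.1
position: [0.6894, 0.0358, 0.4791]
orientation: [-0.082, -3.14, 0.0]
wrist_force: [0.6, -0.2, 0.6]
grip_width: 0.0004
grip_force: 0.0
```

```bash
python3 - <<'E'
from h import *
from workcell import *
f=grab_frame("scene");cv2.imwrite("pics/a.png",f["image"][100:320,130:430,::-1].repeat(2,0).repeat(2,1));
f=grab_frame("wrist");cv2.imwrite("pics/w.png",f["image"][:,:,::-1]);np.savez("pics/w0.npz",**f)
go([.68,.035,.22])
E
```

```text
tip now [0.6901 0.0309 0.2962] F [-0.13  0.63 -0.19] t 2.2
turn [-0.004 -0.001 -0.007] shift after turn mm [10.5  2.9 76.2]
```

View pics/a.png

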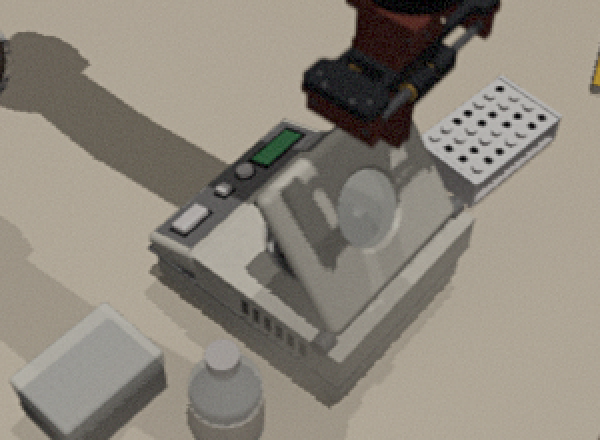

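View pics/w.png

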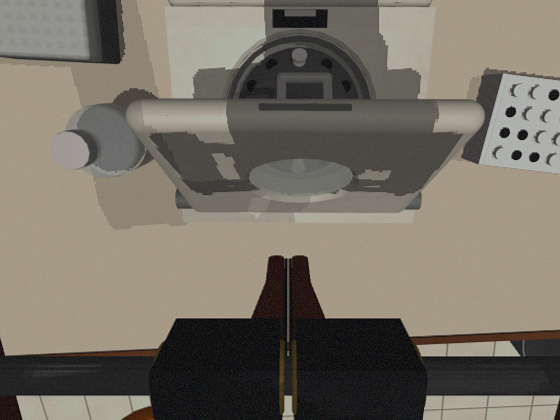

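The scene shows the fingers above and behind the open lid. In the wrist view the lid's front edge spans columns 130–482 at row ~112, the catch slot is at (300,18), and the fingertips are at (288,262).

```bash
python3 - <<'E'
from h import *
f=dict(np.load("pics/w0.npz"));P=pts(f)
for u,v in[(138,114),(306,112),(470,114),(200,170),(400,170),(185,200),(418,200),(300,18),(172,150),(440,150)]:print(u,v,P[v,u].round(3))
E
```

```text
138 114 [ 0.616 -0.047  0.251]
306 112 [0.62  0.043 0.251]
470 114 [0.626 0.131 0.25 ]
200 170 [ 0.656 -0.029  0.205]
400 170 [0.664 0.107 0.206]
185 200 [ 0.699 -0.068  0.12 ]
418 200 [0.712 0.15  0.119]
300 18 [0.55  0.047 0.108]
172 150 [ 0.639 -0.038  0.229]
440 150 [0.648 0.124 0.231]
```

```bash
python3 - <<'E'
from h import *
go([.67,.043,.24])
E
```

```text
tip now [0.6901 0.0309 0.2962] F [-0.13  0.63 -0.19] t 2.2
turn [-0.004 -0.001 -0.007] shift after turn mm [20.9 10.3 56.2]
```

Request:
{"name": "jog_arm", "arguments": {
  "plan": [
    [[0,0,0,0,5,28,0],[0,0,0,0,5,28,0],[0,0,0,10,0,0,0],[0,0,0,10,0,0,0],[0,0,0,0,0,0,0]]
  ]
}}

```text
clock: 2.7
position: [0.6681, 0.0479, 0.4258]
orientation: [0.083, 3.139, 0.001]
wrist_force: [-0.4, -0.5, 0.7]
grip_width: 0.0005
grip_force: 0.0
```

```bash
python3 - <<'E'
from h import *
go([.645,.045,.238])
E
```

```text
tip now [0.6684 0.048  0.2438] F [-0.38 -0.47  0.74] t 2.7
turn [ 0.001  0.002 -0.   ] shift after turn mm [22.9 -4.1  5.8]
```

Request:
{"name": "jog_arm", "arguments": {
  "plan": [
    [[0,0,0,12,-2,3,0],[0,0,0,11,-2,3,0],[0,0,0,11,0,6,0],[0,0,0,10,0,7,0],[0,0,0,10,0,7,0]]
  ]
}}

```text
clock: 3.2
position: [0.6151, 0.0465, 0.3999]
orientation: [0.083, 3.136, 0.001]
wrist_force: [1.0, -0.4, 0.4]
grip_width: 0.0003
grip_force: 0.7
```

Request:
{"name": "jog_arm", "arguments": {
  "plan": [
    [[0,0,0,10,0,11,0],[0,0,0,9,0,11,0],[0,0,0,7,0,12,0],[0,0,0,7,0,13,0],[0,0,0,0,0,0,0]]
  ]
}}

```text
clock: 3.7
position: [0.5815, 0.0485, 0.3513]
orientation: [0.083, 3.14, 0.001]
wrist_force: [0.4, 0.5, 1.0]
grip_width: 0.0006
grip_force: 0.1
```

Request:
{"name": "jog_arm", "arguments": {
  "plan": [
    [[0,0,0,4,0,10,0],[0,0,0,3,0,9,0],[0,0,0,2,0,8,0],[0,0,0,0,0,0,0]]
  ]
}}

```text
clock: 4.1
position: [0.5727, 0.0491, 0.3225]
orientation: [-0.083, -3.139, 0.001]
wrist_force: [0.1, -0.2, 0.2]
grip_width: 0.0005
grip_force: 0.3
```

```bash
python3 - <<'E'
from h import *
from workcell import *
f=grab_frame("side");cv2.imwrite("pics/b.png",cv2.resize(f["image"][90:290,160:430,::-1],None,fx=2.5,fy=2.5))
go([.57,.0485,.128])
E
```

```text
tip now [0.5725 0.049  0.141 ] F [0.43 0.09 0.19] t 4.15
turn [-0.    -0.002 -0.   ] shift after turn mm [ 2.8 -0.7 13. ]
```

View pics/b.png

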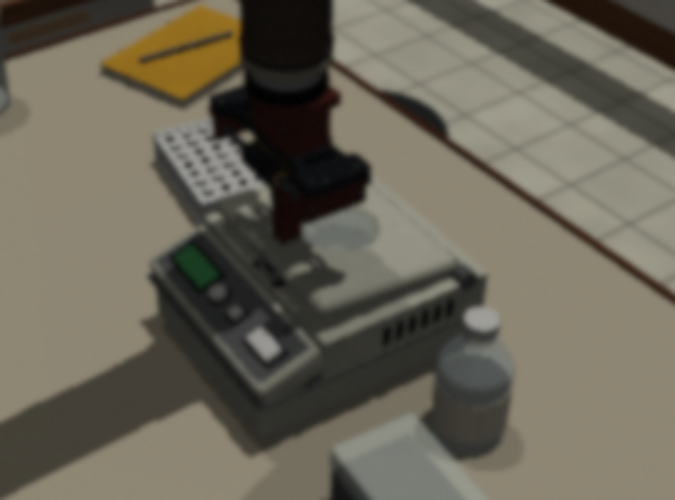

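The lid is nearly down with the fingertips at (288,232) in the crop, near the middle of its front edge. I'll press it slowly onto the catch.

Request:
{"name": "jog_arm", "arguments": {
  "plan": [
    [[0,0,0,0,0,2,0],[0,0,0,0,0,2,0],[0,0,0,0,0,2,0],[0,0,0,0,0,1,0],[0,0,0,0,0,0,0]]
  ]
}}

```text
clock: 4.65
position: [0.5725, 0.0489, 0.3181]
orientation: [-0.083, -3.139, -0.001]
wrist_force: [-7.2, -1.1, 16.3]
grip_width: 0.0007
grip_force: 8.0
```

Request:
{"name": "jog_arm", "arguments": {
  "plan": [
    [[0,0,0,0,0,1,0],[0,0,0,0,0,1,0],[0,0,0,0,0,1,0],[0,0,0,0,0,0,0]]
  ]
}}

```text
clock: 5.05
position: [0.5722, 0.049, 0.3138]
orientation: [-0.083, -3.138, -0.0]
wrist_force: [-6.1, 0.1, 7.7]
grip_width: 0.0004
grip_force: 3.9
```

Request:
{"name": "jog_arm", "arguments": {
  "plan": [
    [[0,0,0,0,0,1,0],[0,0,0,0,0,1,0],[0,0,0,0,0,1,0],[0,0,0,0,0,0,0]]
  ]
}}

```text
clock: 5.45
position: [0.5729, 0.049, 0.3104]
orientation: [-0.083, -3.14, 0.0]
wrist_force: [-0.4, 0.0, 0.4]
grip_width: 0.0004
grip_force: 0.3
```

Request:
{"name": "jog_arm", "arguments": {
  "plan": [
    [[0,0,0,0,0,1,0],[0,0,0,0,0,1,0],[0,0,0,0,0,0,0]]
  ]
}}

```text
clock: 5.75
position: [0.5731, 0.0489, 0.3099]
orientation: [0.083, 3.14, 0.001]
wrist_force: [-6.1, -0.7, 14.6]
grip_width: 0.0003
grip_force: 7.3
```

Request:
{"name": "jog_arm", "arguments": {
  "plan": [
    [[0,0,0,0,0,-10,0],[0,0,0,0,0,-15,0],[0,0,0,0,0,-15,0],[0,0,0,20,0,-10,0],[0,0,0,20,0,0,0]]
  ]
}}

```text
clock: 6.25
position: [0.5336, 0.051, 0.3601]
orientation: [0.084, 3.137, 0.001]
wrist_force: [-0.6, 0.3, 0.5]
grip_width: 0.0003
grip_force: 0.0
```

```bash
python3 - <<'E'
from h import *
from workcell import *
f=grab_frame("side");np.savez("pics/side1.npz",**f);P=pts(f)
f2=grab_frame("wrist");cv2.imwrite("pics/w2.png",f2["image"][:,:,::-1]);np.savez("pics/w2.npz",**f2)
Q=pts(f2);m=(Q[...,2]>.12)&(Q[...,2]<.16)&(Q[...,0]>.56);print("lid",plane(Q[m]),m.sum())
go([.495,-.025,.13])
E
```

```text
lid (array([0.57870753, 0.045969  , 0.12798737]), array([9.76668638e-03, 3.63446649e-04, 9.99952239e-01])) 11621
tip now [0.5318 0.0513 0.1772] F [0.5  0.47 0.34] t 6.35
turn [ 0.  0. -0.] shift after turn mm [ 32.8 -78.   47.2]
```

View pics/w2.png

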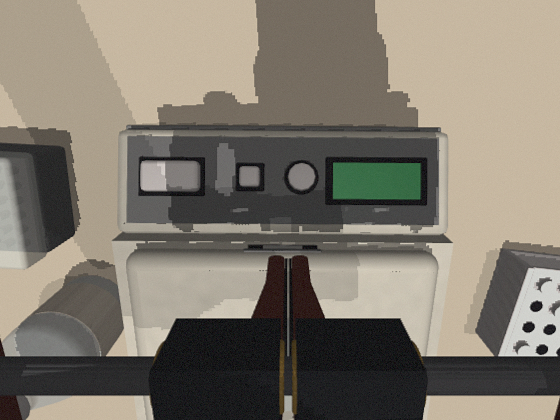

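The lid is flat at z = 0.128, so it is caught. Bar key spans (140–201, 160–193), square key (249,177), round key (301,177).

```bash
python3 - <<'E'
from h import *
f=dict(np.load("pics/w2.npz"));P=pts(f)
for a in[(145,196,164,189),(243,255,171,183),(293,309,170,184)]:
    p=P[a[2]:a[3],a[0]:a[1]].reshape(-1,3);print(np.median(p,0).round(4),plane(p)[1].round(3))
k=np.median(P[164:189,145:196].reshape(-1,3),0)
n=-target(np.radians(18))[:,2]
print(n);go(k+.025*n,np.radians(18))
E
```

```text
[ 0.4954 -0.0223  0.1013] [ 0.983 -0.026  0.184]
[0.4985 0.0281 0.1013] [-0.343 -0.039  0.939]
[0.5003 0.0616 0.1011] [ 0.977 -0.051  0.206]
[-0.3085935   0.0161727   0.95105652]
tip now [0.5318 0.0513 0.1772] F [0.5  0.47 0.34] t 6.35
turn [ 0.    -0.314 -0.   ] shift after turn mm [110.6 -75.3  28.2]
```

Request:
{"name": "jog_arm", "arguments": {
  "plan": [
    [[0,-0.1,0,0,0,0,0],[0,-0.1,0,0,0,0,0],[0,-0.114,0,0,0,0,0],[0,0,0,28,-19,0,0],[0,0,0,28,-19,0,0]]
  ]
}}

```text
clock: 6.85
position: [0.4781, 0.016, 0.3413]
orientation: [0.073, 2.825, -0.012]
wrist_force: [-0.1, -0.8, -0.4]
grip_width: 0.0003
grip_force: 0.0
```

Request:
{"name": "jog_arm", "arguments": {
  "plan": [
    [[0,0,0,28,-19,0,0],[0,0,0,27,-18,0,0],[0,0,0,0,0,14,0],[0,0,0,0,0,10,0],[0,0,0,0,0,0,0]]
  ]
}}

```text
clock: 7.35
position: [0.4321, -0.0184, 0.3008]
orientation: [0.074, 2.827, -0.013]
wrist_force: [0.9, 0.1, 0.3]
grip_width: 0.0006
grip_force: 0.0
```

```bash
python3 - <<'E'
from h import *
from workcell import *
f=grab_frame("scene");cv2.imwrite("pics/c.png",cv2.resize(f["image"][130:290,170:390,::-1],None,fx=3,fy=3))
f2=grab_frame("wrist");P=pts(f2);m=(P[...,2]>.12)&(P[...,2]<.16)&(P[...,0]>.56);print(plane(P[m]) if m.sum()>50 else 0)
go([.4954,-.0235,.1015],np.radians(18))
E
```

```text
(array([0.61929519, 0.08916372, 0.12750352]), array([ 0.01973173, -0.02219167,  0.999559  ]))
tip now [ 0.4881 -0.0213  0.1284] F [ 0.07 -0.18 -0.56] t 7.45
turn [-0. -0.  0.] shift after turn mm [ 1.3 -1.9 27.9]
```

View pics/c.png

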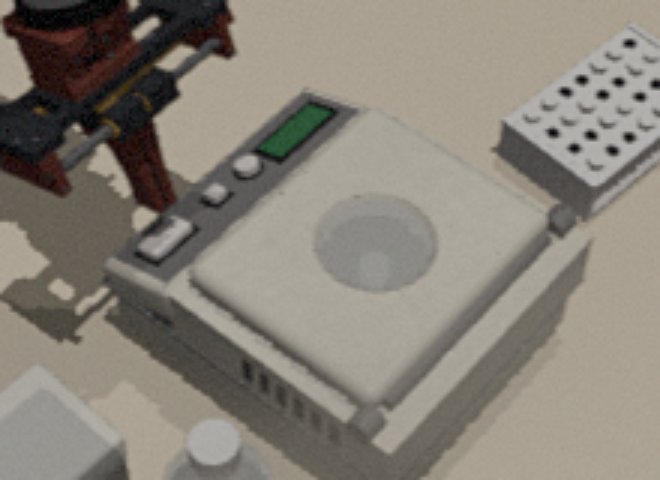

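The lid stays shut on its own, and the tips hang over the bar key, which shows at (165,240) in the crop. I'll lower them.

Request:
{"name": "jog_arm", "arguments": {
  "plan": [
    [[0,0,0,1,-2,10,0],[0,0,0,0,0,10,0],[0,0,0,0,0,6,0],[0,0,0,0,0,2,0],[0,0,0,0,0,0,0]]
  ]
}}

```text
clock: 7.95
position: [0.4387, -0.0209, 0.2742]
orientation: [0.075, 2.828, -0.012]
wrist_force: [-1.4, 0.6, 2.8]
grip_width: 0.0004
grip_force: 1.5
```

Request:
{"name": "jog_arm", "arguments": {
  "plan": [
    [[0,0,0,0,0,2,0],[0,0,0,0,0,1,0],[0,0,0,0,0,1,0],[0,0,0,0,0,1,0],[0,0,0,0,0,0,0]]
  ]
}}

```text
clock: 8.45
position: [0.44, -0.0211, 0.2699]
orientation: [0.075, 2.827, -0.012]
wrist_force: [-4.0, 1.2, 6.0]
grip_width: 0.0001
grip_force: 3.6
```

```bash
python3 - <<'E'
from h import *
go([.4954,-.0235,.1015],np.radians(18))
E
```

```text
tip now [ 0.4961 -0.024   0.0967] F [-3.99  1.23  5.97] t 8.45
turn [-0.    -0.001 -0.   ] shift after turn mm [-0.7  0.5 -4.8]
```

Request:
{"name": "jog_arm", "arguments": {
  "plan": [
    [[0,0,0,0,0,1,0],[0,0,0,0,0,1,0],[0,0,0,0,0,0,0],[0,0,0,0,0,0,0]]
  ]
}}

```text
clock: 8.85
position: [0.4404, -0.0212, 0.2689]
orientation: [0.075, 2.827, -0.011]
wrist_force: [-14.0, 0.5, 24.7]
grip_width: 0.0005
grip_force: 13.8
```

On the stop, but at about 28 N. I'll back off a little.

Request:
{"name": "jog_arm", "arguments": {
  "plan": [
    [[0,0,0,0,0,-0.8,0],[0,0,0,0,0,0,0],[0,0,0,0,0,0,0]]
  ]
}}

```text
clock: 9.15
position: [0.4403, -0.0211, 0.2691]
orientation: [0.075, 2.827, -0.011]
wrist_force: [-7.5, 1.0, 11.8]
grip_width: 0.0007
grip_force: 6.8
```

About 14 N and still on the stop. Now hold.

Request:
{"name": "jog_arm", "arguments": {
  "plan": [
    [[0,0,0,0,0,0,0],[0,0,0,0,0,0,0],[0,0,0,0,0,0,0],[0,0,0,0,0,0,0],[0,0,0,0,0,0,0]]
  ]
}}

```text
clock: 9.65
position: [0.4403, -0.0211, 0.269]
orientation: [0.075, 2.827, -0.011]
wrist_force: [-7.0, -0.5, 12.5]
grip_width: 0.0004
grip_force: 6.9
```

Request:
{"name": "jog_arm", "arguments": {
  "plan": [
    [[0,0,0,0,0,0,0],[0,0,0,0,0,0,0],[0,0,0,0,0,0,0],[0,0,0,0,0,0,0],[0,0,0,0,0,0,0]]
  ]
}}

```text
clock: 10.15
position: [0.4403, -0.0211, 0.2691]
orientation: [0.075, 2.827, -0.011]
wrist_force: [-8.0, 1.0, 11.6]
grip_width: 0.0004
grip_force: 6.9
```

Request:
{"name": "jog_arm", "arguments": {
  "plan": [
    [[0,0,0,0,0,0,0],[0,0,0,0,0,0,0],[0,0,0,0,0,0,0],[0,0,0,0,0,0,0],[0,0,0,0,0,0,0]]
  ]
}}

```text
clock: 10.65
position: [0.4403, -0.0211, 0.2691]
orientation: [0.075, 2.827, -0.011]
wrist_force: [-8.5, -0.5, 11.3]
grip_width: 0.0007
grip_force: 6.9
```

Request:
{"name": "jog_arm", "arguments": {
  "plan": [
    [[0,0,0,0,0,0,0],[0,0,0,0,0,0,0],[0,0,0,0,0,0,0],[0,0,0,0,0,0,0],[0,0,0,0,0,0,0]]
  ]
}}

```text
clock: 11.15
position: [0.4403, -0.0211, 0.269]
orientation: [0.075, 2.827, -0.011]
wrist_force: [-7.4, 1.0, 12.2]
grip_width: 0.0006
grip_force: 6.9
```

Request:
{"name": "jog_arm", "arguments": {
  "plan": [
    [[0,0,0,0,0,0,0],[0,0,0,0,0,0,0],[0,0,0,0,0,0,0],[0,0,0,0,0,0,0],[0,0,0,0,0,0,0]]
  ]
}}

```text
clock: 11.65
position: [0.4403, -0.0211, 0.2691]
orientation: [0.075, 2.827, -0.011]
wrist_force: [-8.5, 0.1, 11.2]
grip_width: 0.0006
grip_force: 6.9
```

Request:
{"name": "jog_arm", "arguments": {
  "plan": [
    [[0,0,0,0,0,0,0],[0,0,0,0,0,0,0],[0,0,0,0,0,0,0],[0,0,0,0,0,0,0],[0,0,0,0,0,0,0]]
  ]
}}

```text
clock: 12.15
position: [0.4403, -0.0211, 0.269]
orientation: [0.075, 2.827, -0.011]
wrist_force: [-7.4, 0.9, 12.0]
grip_width: 0.0003
grip_force: 6.9
```

Request:
{"name": "jog_arm", "arguments": {
  "plan": [
    [[0,0,0,0,0,0,0],[0,0,0,0,0,0,0],[0,0,0,0,0,0,0],[0,0,0,0,0,0,0],[0,0,0,0,0,0,0]]
  ]
}}

```text
clock: 12.65
position: [0.4403, -0.0211, 0.269]
orientation: [0.075, 2.827, -0.011]
wrist_force: [-7.8, 0.4, 11.6]
grip_width: 0.0004
grip_force: 6.9
```

Request:
{"name": "jog_arm", "arguments": {
  "plan": [
    [[0,0,0,0,0,0,0],[0,0,0,0,0,0,0],[0,0,0,0,0,0,0],[0,0,0,0,0,0,0],[0,0,0,0,0,0,0]]
  ]
}}

```text
clock: 13.15
position: [0.4403, -0.0211, 0.2691]
orientation: [0.075, 2.827, -0.011]
wrist_force: [-8.1, 0.4, 12.9]
grip_width: 0.0005
grip_force: 6.9
```

```bash
python3 -c "
from workcell import *
print(close_job())"
```

```text
the job is handed in; nothing more can be done
None
```

The lid is shut on its catch, and I handed the job in with the short-spin key on its stop at about 14 N, held there for 4 s; the push briefly reached about 28 N before I eased off, and I saw no verdict.

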